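# Seat a piston on its nest and hold the hardness probe square on the marked spot

## Robot

A 7-joint arm with a two-finger parallel gripper is mounted at the origin on the work surface. World frame = base frame: x ahead of the robot, y to its left, z up, the work surface at z = 0. Lengths are in m, angles in rad, forces in N, time in s.
With the tool pointing down it reaches from about 0.425 to 0.825 m from the base axis. Payload 3.6 kg.
Tool frame: the origin (TCP) lies at the very end of the fingers, on their centre line; the grasp point (between the pads) lies 19 mm behind it (env.grip_point_offset is the z of the grasp point in the tool frame, in m); z points along the fingers, y is the line along which they close (so a half turn about z gives the same grasp; the last joint's range is limited). The gripper opens to 93 mm and grips with 3 to 60 N. Pads are 15 mm wide; open, the fingers measure 128 mm over their backs; the gripper's body (75 mm by 188 mm) begins 65 mm behind the grasp point.
Start: joints at [-1.369, 0.615, -0.013, 1.423, 0.008, 1.103, -0.04], TCP at [0.147, 0.633, 0.192] pointing down, gripper open.
Joint ranges: [-3.12, 3.12], [-0.3, 2.06], [-1.34, 1.32], [0.26, 2.42], [-1.36, 4.5], [0.01, 1.98], [-2.84, 2.84]. Speed limits (rad/s): [2.79, 2.79, 3.14, 3.14, 3.14, 3.14, 3.14].

## Interface

Orientations are given as a unit quaternion [w, x, y, z].
In Python, from workcell import env gives the robot as it stands.
- The arm moves only by the tool apply_moves, never from a script. Its argument "targets" is a list of rows, each a list of 5 numbers: the finger opening in mm, from 0 to 93, then the shift along the tool's x, y, z in mm, then the turn about the tool's z in degrees. In form: [[jaw, tx, ty, tz, yaw], ...]. A call has 1 to 5 rows; each row is the pose to reach, as a shift and turn from the pose commanded when the call began, along the tool's axes at that moment; what a row does not reach only later rows make up. A row lasts 1/12 s, in which the tool goes at most 41.7 mm and 7.16 degrees, less where a joint would pass 70% of its speed; a pose out of reach is approached as far as the arm can. A call with a gripper value outside its range is refused whole. The fingers move at their own pace and stop on an object; "newtons" is the grip in N (left out, the last holds). Time passes only in rows, so rows that repeat a pose let the fingers close. It gives the time, the measured TCP pose, the force, the opening and the grip force at its end, in the units of the state.
- env.get_obs(): the state, without advancing time (a new reading comes with each control period).
- env.capture(name): name is "scene" or "side" or "wrist"; returns the picture (480x640x3 uint8, red, green, blue); there is no depth.
- env.camera_info(name): a dict with "intrinsics" (3x3 intrinsics, pixels), "distortion" ([k1, k2, p1, p2, k3] as OpenCV has them; the pictures are not rectified), "view" (4x4, takes a point from world to camera coordinates); the wrist camera has in their place "T_tool_cam" (4x4, takes a point from camera to tool coordinates, whose origin is the TCP and whose axes are the flange's). Camera axes: x right, y down, z forward; pixel columns grow to the right and rows downward; lengths in m; the calibration is good to about 2 mm. A picture is of the moment at which its call begins: read the wrist's pose just before it. camera_info takes no time and is no camera call.
- env.job_done(): hands the job in; it is judged then, once.
The state is a dict: "time_s": time; "joint_positions": joint angles; "joint_velocities": joint speeds; "tau": joint torques, N m; "tool_pos": TCP position; "tool_rot": TCP orientation; "contact_force": force on the tool from outside, world axes, zero at the start; "torque": the same for the moment, N m; "finger_gap": opening from 0.0 (shut) to 1.0 (fully open); "finger_force": force on a finger pad.
Only numpy, scipy, OpenCV 4.12 (cv2) and the standard library are available. Lean on these libraries where they do the work, as an engineer would, in place of code of your own. Each camera call takes 0.05 s, during which the arm holds its last target. There are 200 camera calls.

## Task

First press the piston in the inclined nest fully home with the closed gripper, so that no gap is left under its skirt. Then take the orange hardness probe out of its dock and hold its nose inside the blue paint ring on the piston's crown, square to the sloping crown, pressed on lightly so that the sprung nose is about half in. Finish while still holding it there, steady in the gripper, and do not disturb the other parts on the bench.

Things in the scene. Friction and masses are not known exactly. Their poses are not given: they have to be found in the camera images.
- nest: Fixed inspection nest: grey base 170 x 130 mm, steel face plate sloping 15 degrees, its normal leaning to the nest's own -x (towards the robot at yaw 0), with a datum ring (116 mm diameter) on which the piston's skirt comes to rest. On the left or right half of the bench, turned up to 30 degrees. Origin: centre of the base's underside, z up.
- piston: Aluminium piston, 104 mm diameter, 90 mm long, on the nest, crown up. Origin: centre of its open lower (skirt) end; z along its axis, out of the flat crown, 15 degrees from vertical. It only slides along z on the nest's plug, whose O-ring drags: a push of about 12 N (at most 16) anywhere on the crown moves it down; it stays where left. It does not lift off or turn in use.
- seat_gap (a joint): Gap in m between the piston's skirt and the nest's datum ring: 0 fully home (rigid stop), 0.007 to 0.011 at the start.
- crown (a point): Centre of the piston's flat crown surface, 90 mm along z from the piston's origin; z square out of the crown.
- mark (a point): The marked spot: centre of the blue painted ring (18 mm inside, 23 mm outside diameter) on the flat crown, 31 mm from the crown's centre in any direction; z square out of the crown. Moves down with the piston.
- dock: Fixed probe dock: black base 90 x 90 x 12 mm with an upright grey tube, 40 mm outside and 22 mm inside diameter, rim 76 mm above the table. Origin: centre of its underside, z up. Lift the probe straight up at least 60 mm to clear it.
- probe: Pen-type hardness probe, 0.16 kg, 152 mm long, upright in the dock, nose down. Origin: tip of the relaxed nose, docked 20 mm above the table; z along its axis to its top. From the tip: brass nose to 10 mm, steel sleeve 18 mm diameter to 56, black collar 34 mm diameter to 62 (rests on the dock's rim), round orange grip 26 mm diameter to 152. Over 15 N on the piston damages it.
- nose (a joint): How far the sprung nose is pushed into the probe, m: 0 relaxed, 0.008 fully in (rigid stop), 0.004 half in. Pushes back with about 2 N at the start of its travel, 3.6 N half in, 5 N at the end.
- nose_tip (a point): Centre of the nose's flat contact face (8 mm diameter), moves with the nose; z along the probe's axis towards its top.
- ref_block: Bystander: loose round steel reference block, 60 mm diameter, 15 mm high, lying near the robot in the middle. Origin: centre of its underside.
- piston_a: Bystander: loose piston, 104 mm diameter, 90 mm high, standing crown down at the right. Origin: centre of its underside.
- piston_b: Bystander: as piston_a, in the row beyond the work area, right of the middle.
- piston_c: Bystander: as piston_a, in the row beyond the work area, left of the middle.
- pin_a: Bystander: loose steel gudgeon pin, 31 mm diameter, 80 mm high, standing in the row beyond the work area, on the right. Origin: centre of its underside.
- pin_b: Bystander: as pin_a, on the left.
- caliper: Bystander: loose caliper, 230 mm long, 12 mm high, lying at the left. Origin: centre of the beam's underside.
Mind the look-alikes: they are no part of the job. There is more than one size of the probe; the one meant has the size given above.

How it is judged:
On the way, in this order (a step that is already met when the one before it is completed fails the run):
1. the piston is pressed fully home on the nest (gap under 1.5 mm), the probe still in its dock (value of joint seat_gap below 0.0015 m and distance of probe from where it was at the start of the episode below 0.02 m), for 0.2 s.
2. the probe is in the gripper, lifted clear of its dock (z of nose_tip in the frame of dock above 0.076 m and contact force between the fingers and probe above 1 N and contact force between probe and dock below 0.1 N), for 0.2 s.
At the end, for the whole second after the job is handed in: The gripper holds the probe still with its nose tip within 5 mm of the marked spot's centre, its axis within 0.1 rad (5.7 degrees) of square to the crown, the nose pushed in between 1.5 and 7 mm, 1 to 8 N on the piston, the probe touching no dock, and the piston still fully home (gap under 1.5 mm) (distance between nose_tip and mark below 0.005 m and angle between the z axis of nose_tip and the z axis of mark, either way round below 0.1 rad and contact force between probe and piston between 1 and 8 N and value of joint nose between 0.0015 and 0.007 m and contact force between the fingers and probe above 1 N and contact force between probe and dock below 0.1 N and linear speed of probe below 0.01 m/s and value of joint seat_gap below 0.0015 m); the arm keeps its last pose, push and grip.
It fails at once if the probe is pushed against the piston with more than 15 N (contact force between probe and piston above 15 N).
It fails at once if a bystander is moved by more than 15 mm (distance of any of ref_block, piston_a, piston_b, piston_c, pin_a, pin_b, caliper from where it was at the start of the episode above 0.015 m).
It also fails if it takes over 59 s, if anything falls off the work surface, if the arm or the gripper's body presses on something with over 40 N, if the wrist force passes 120 N, or if a joint passes its speed limit or range.

## Working session

There is one attempt and no reset: what is moved stays moved. The work goes in short steps, Python scripts to look and compute and a tool call to move; the robot and the scene stay as the last step left them, time stands still between calls to the robot, and variables do not carry over. Pictures are saved under pics/ and viewed, at most 10 in all, crops included, and the job is handed in when it is done.

Besides the shell and the picture viewer there is one more tool, called after "Call:" by a JSON object that holds its "op" and its "data". apply_moves: Moves the arm, as the interface text tells. Its arguments: {"type":"object","properties":{"targets":{"type":"array"},"newtons":{"type":"number"}},"required":["targets"]}

```bash
mkdir -p pics; ls; python3 - <<'E'
from workcell import env
import cv2,numpy as np
np.set_printoptions(precision=4,suppress=True)
print(env.get_obs(), env.grip_point_offset)
for n in("scene","side","wrist"):
    print(n,env.camera_info(n)); cv2.imwrite(f"pics/{n}0.png",env.capture(n)[:,:,::-1])
E
```

```text
pics
{'time_s': 0.0, 'joint_positions': array([-1.3685,  0.6158, -0.0126,  1.4249,  0.0081,  1.1034, -0.0404]), 'joint_velocities': array([ 0.0007, -0.001 ,  0.0021, -0.0007,  0.0014,  0.0006, -0.0012]), 'tau': array([ -0.0003, -45.8931,   0.2088, -16.5744,  -0.0611,   0.0204,
         0.0002]), 'tool_pos': array([0.1472, 0.6322, 0.1913]), 'tool_rot': array([-0.0001,  0.1141,  0.9935, -0.0012]), 'contact_force': array([ 0.6323, -0.7067, -0.0573]), 'torque': array([ 0.0295,  0.0478, -0.0415]), 'finger_force': 0.0, 'finger_gap': 1.0014391774237417} -0.0188
scene {'intrinsics': array([[462.737 ,   0.    , 317.7135],
       [  0.    , 462.737 , 238.164 ],
       [  0.    ,   0.    ,   1.    ]]), 'distortion': array([-0.1028,  0.    ,  0.    ,  0.    ,  0.    ]), 'view': array([[-0.1527,  0.9883, -0.0037,  0.0825],
       [ 0.852 ,  0.1297, -0.5073, -0.4505],
       [-0.5009, -0.0806, -0.8618,  1.5345],
       [ 0.    ,  0.    ,  0.    ,  1.    ]])}
side {'intrinsics': array([[535.6312,   0.    , 311.7479],
       [  0.    , 535.6312, 232.3485],
       [  0.    ,   0.    ,   1.    ]]), 'distortion': array([-0.0702,  0.    ,  0.    ,  0.    ,  0.    ]), 'view': array([[ 0.9756, -0.2192,  0.0151, -0.5804],
       [-0.1096, -0.545 , -0.8313,  0.1754],
       [ 0.1904,  0.8093, -0.5556,  1.1144],
       [ 0.    ,  0.    ,  0.    ,  1.    ]])}
wrist {'intrinsics': array([[352.4564,   0.    , 313.8954],
       [  0.    , 352.4564, 242.1856],
       [  0.    ,   0.    ,   1.    ]]), 'distortion': array([-0.0162,  0.    ,  0.    ,  0.    ,  0.    ]), 'T_tool_cam': array([[-0.0015, -0.9668, -0.2556,  0.0715],
       [ 1.    , -0.0014, -0.0006,  0.0006],
       [ 0.0003, -0.2556,  0.9668, -0.1927],
       [ 0.    ,  0.    ,  0.    ,  1.    ]])}
```

View pics/scene0.png

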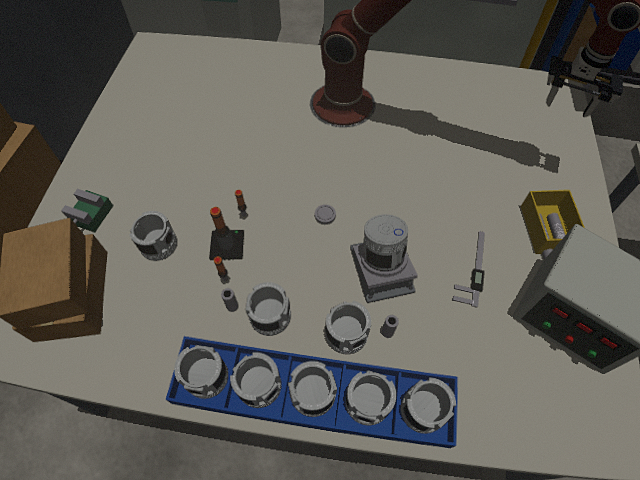

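View pics/side0.png

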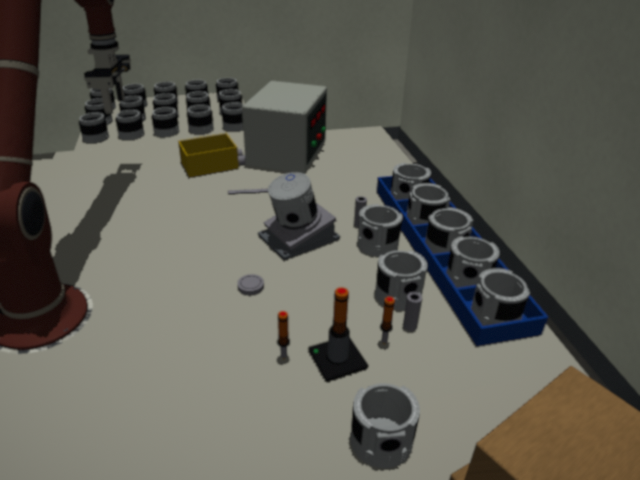

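Scene picture: candidates for the probe are the tall one in the black dock at about (217,212) in scene and (341,290) in side, and two short orange ones standing loose at (240,195) and (220,262). The docked one matches the description. The piston on the nest is at (386,230), with the blue ring at about (398,232). Next is a close crop to check this.

```bash
python3 - <<'E'
import cv2,numpy as np
s=cv2.imread("pics/scene0.png");d=cv2.imread("pics/side0.png")
c=lambda i,x,y,w,h,W,H:cv2.resize(i[y:y+h,x:x+w],(W,H),interpolation=cv2.INTER_CUBIC)
# each 4x, 100x75 px -> 400x300
o=np.vstack([np.hstack([c(s,180,190,100,75,400,300),c(s,340,205,100,75,400,300)]),np.hstack([c(d,300,280,100,100,400,300)[:, :],c(d,250,165,100,75,400,300)])])
cv2.imwrite("pics/crop1.png",o)
E
```

```text
(no output)
```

View pics/crop1.png

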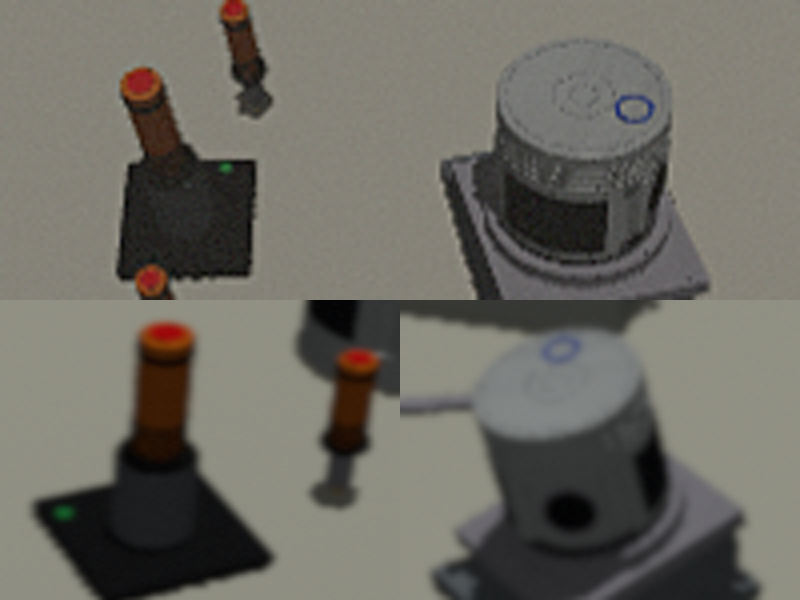

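```bash
cat > h.py <<'E'
from workcell import env
import cv2,numpy as np
from scipy.spatial.transform import Rotation as R
np.set_printoptions(precision=4,suppress=True)
def cam(n,obs=None):
    c=env.camera_info(n)
    if n!="wrist": return c,c["view"]
    T=np.eye(4);q=obs["tool_rot"];T[:3,:3]=R.from_quat(q,scalar_first=True).as_matrix();T[:3,3]=obs["tool_pos"]
    return c,np.linalg.inv(T@c["T_tool_cam"])
def tri(views):  # [(name,obs,(u,v))]
    A=[]
    for n,o,p in views:
        c,V=cam(n,o);x=cv2.undistortPoints(np.array([[p]],float),c["intrinsics"],c["distortion"])[0,0]
        A+=[x[0]*V[2]-V[0],x[1]*V[2]-V[1]]
    X=np.linalg.svd(np.array(A))[2][-1];return X[:3]/X[3]
def proj(X,n,o=None):
    c,V=cam(n,o);return cv2.projectPoints(np.array(X,float).reshape(-1,1,3),cv2.Rodrigues(V[:3,:3])[0],V[:3,3],c["intrinsics"],c["distortion"])[0][:,0]
def ray(p,n,z,o=None):
    c,V=cam(n,o);x=cv2.undistortPoints(np.array([[p]],float),c["intrinsics"],c["distortion"])[0,0]
    C=-V[:3,:3].T@V[:3,3];d=V[:3,:3].T@[x[0],x[1],1];return C+d*(z-C[2])/d[2]
E
python3 - <<'E'
from h import *
for k,a,b in [("probetop",(214.9,210.5),(341.2,290.4)),("ring",(398.2,231.9),(289.9,176.7)),("crown",(385.7,228.5),(288,185.2)),("dockgreen",(180+226/4,190+168/4),(300+64/4,280+213/3))]:
    X=tri([("scene",None,a),("side",None,b)]);print(k,X,proj(X,"scene")-a,proj(X,"side")-b)
E
```

```text
probetop [ 0.5899 -0.2433  0.1711] [[-0.1568  0.1919]] [[-0.3058 -0.1542]]
ring [0.5819 0.1978 0.1671] [[-0.2231  0.3634]] [[-0.3395 -0.239 ]]
crown [0.5721 0.1686 0.1602] [[-0.1242  0.1999]] [[-0.1935 -0.1345]]
dockgreen [ 0.5512 -0.225   0.011 ] [[-0.3712  0.4472]] [[-0.7394 -0.3671]]
```

Call:
{"op": "apply_moves", "data": {"targets": [[93,-33,-22,-9,0],[93,-66,-45,-18,0],[93,-99,-67,-27,0],[0,-132,-90,-36,0],[0,-165,-112,-45,0]]}}

```text
time_s: 0.57
tool_pos: [0.2836, 0.4846, 0.2375]
tool_rot: [-0.0, 0.114, 0.993, -0.0]
contact_force: [0.7, 1.2, -0.5]
finger_gap: 0.907
finger_force: 0.0
```

Call:
{"op": "apply_moves", "data": {"targets": [[0,-33,-22,-9,0],[0,-66,-45,-18,0],[0,-99,-67,-27,0],[0,-132,-90,-36,0],[0,-165,-112,-45,0]]}}

```text
time_s: 0.98
tool_pos: [0.4188, 0.3381, 0.2828]
tool_rot: [-0.0, 0.114, 0.993, -0.0]
contact_force: [0.8, 0.0, 0.2]
finger_gap: 0.547
finger_force: 0.0
```

Call:
{"op": "apply_moves", "data": {"targets": [[0,-33,-22,-9,0],[0,-66,-45,-18,0],[0,-99,-67,-27,0],[0,-132,-90,-36,0],[0,-165,-112,-45,0]]}}

```text
time_s: 1.4
tool_pos: [0.5541, 0.1917, 0.3278]
tool_rot: [-0.0, 0.114, 0.993, -0.0]
contact_force: [1.2, 0.1, 0.4]
finger_gap: 0.19
finger_force: 0.0
```

Call:
{"op": "apply_moves", "data": {"targets": [[0,-24,-19,0,0],[0,-24,-19,0,0],[0,-24,-19,0,0]]}}

```text
time_s: 1.65
tool_pos: [0.5731, 0.1672, 0.3267]
tool_rot: [-0.0, 0.117, 0.993, -0.001]
contact_force: [0.3, 0.4, 0.2]
finger_gap: 0.012
finger_force: 0.0
```

```bash
python3 - <<'E'
from h import *
import pickle
o=env.get_obs();im=env.capture("wrist")[:,:,::-1];pickle.dump(o,open("w1.pkl","wb"));cv2.imwrite("pics/w1.png",im)
print(o)
E
```

```text
{'time_s': 1.65, 'joint_positions': array([-0.3933,  0.4403,  0.119 ,  1.3565, -0.0512,  1.3492,  1.063 ]), 'joint_velocities': array([-0.0499, -0.0146, -0.0642,  0.0198, -0.0217,  0.0007, -0.0049]), 'tau': array([  1.9488, -39.5191,   2.3186, -18.3029,   0.2191,   0.0439,
         0.0375]), 'tool_pos': array([0.5731, 0.1672, 0.3267]), 'tool_rot': array([-0.0005,  0.1165,  0.9932, -0.0006]), 'contact_force': array([0.2685, 0.3824, 0.1526]), 'torque': array([-0.0029,  0.0394, -0.0033]), 'finger_force': 0.0, 'finger_gap': 0.012158012366429414}
```

View pics/w1.png

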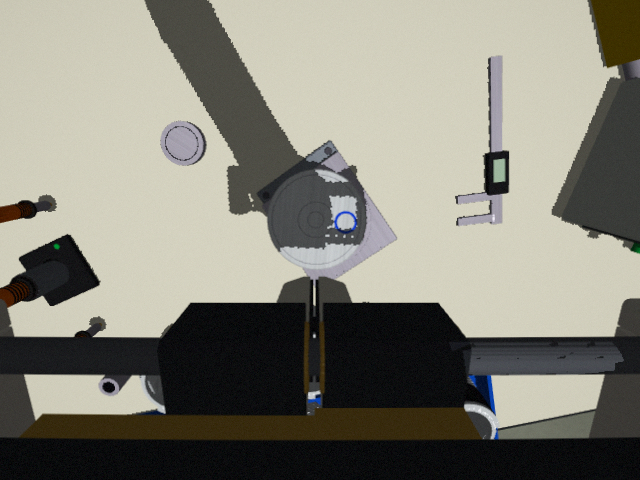

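Wrist view: piston crown centre is at (316,219), blue ring at (345,221). The nest's low edge runs from (258,192) to (335,141), which gives a nest yaw of about 20°. The dock is at (65,265). Now pressing.

Call:
{"op": "apply_moves", "data": {"targets": [[0,0,0,40,0],[0,0,0,80,0],[0,0,0,120,0],[0,0,0,148,0],[0,0,0,150,0]]}}

```text
time_s: 2.12
tool_pos: [0.5664, 0.1711, 0.1713]
tool_rot: [-0.007, 0.112, 0.994, -0.002]
contact_force: [-0.7, 1.3, 0.1]
finger_gap: 0.001
finger_force: 0.0
```

Call:
{"op": "apply_moves", "data": {"targets": [[0,0,0,3,0],[0,0,0,6,0],[0,0,0,9,0],[0,0,0,12,0],[0,0,0,12,0]]}}

```text
time_s: 2.53
tool_pos: [0.5728, 0.1699, 0.1663]
tool_rot: [0.001, 0.114, 0.993, 0.0]
contact_force: [-0.5, 0.3, -0.5]
finger_gap: 0.006
finger_force: 0.0
```

Call:
{"op": "apply_moves", "data": {"targets": [[0,0,0,1,0],[0,0,0,2,0],[0,0,0,3,0],[0,0,0,4,0],[0,0,0,4,0]]}}

```text
time_s: 2.95
tool_pos: [0.5723, 0.1695, 0.1613]
tool_rot: [-0.0, 0.114, 0.993, -0.0]
contact_force: [-0.6, -0.1, -0.3]
finger_gap: 0.002
finger_force: 0.0
```

Call:
{"op": "apply_moves", "data": {"targets": [[0,0,0,1,0],[0,0,0,2,0],[0,0,0,3,0],[0,0,0,4,0],[0,0,0,4,0]]}}

```text
time_s: 3.37
tool_pos: [0.5722, 0.1695, 0.1571]
tool_rot: [-0.0, 0.114, 0.993, -0.0]
contact_force: [-0.4, 0.3, 0.5]
finger_gap: 0.006
finger_force: 0.0
```

Call:
{"op": "apply_moves", "data": {"targets": [[0,0,0,1,0],[0,0,0,2,0],[0,0,0,3,0],[0,0,0,4,0],[0,0,0,4,0]]}}

```text
time_s: 3.78
tool_pos: [0.5722, 0.1696, 0.1532]
tool_rot: [-0.0, 0.114, 0.993, -0.0]
contact_force: [-0.5, -0.3, -0.2]
finger_gap: 0.007
finger_force: 0.0
```

Call:
{"op": "apply_moves", "data": {"targets": [[0,0,0,1,0],[0,0,0,2,0],[0,0,0,3,0],[0,0,0,3,0]]}}

```text
time_s: 4.12
tool_pos: [0.5722, 0.1695, 0.1502]
tool_rot: [-0.0, 0.114, 0.993, -0.0]
contact_force: [0.1, 0.2, -0.5]
finger_gap: 0.005
finger_force: 0.0
```

```bash
python3 - <<'E'
from h import *
s=env.capture("scene")[:,:,::-1];d=env.capture("side")[:,:,::-1]
c=lambda i,x,y:cv2.resize(i[y:y+100,x:x+80],(400,500),interpolation=cv2.INTER_CUBIC)
cv2.imwrite("pics/c2.png",np.hstack([c(s,350,180),c(d,255,140)]))
E
```

```text
(no output)
```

View pics/c2.png

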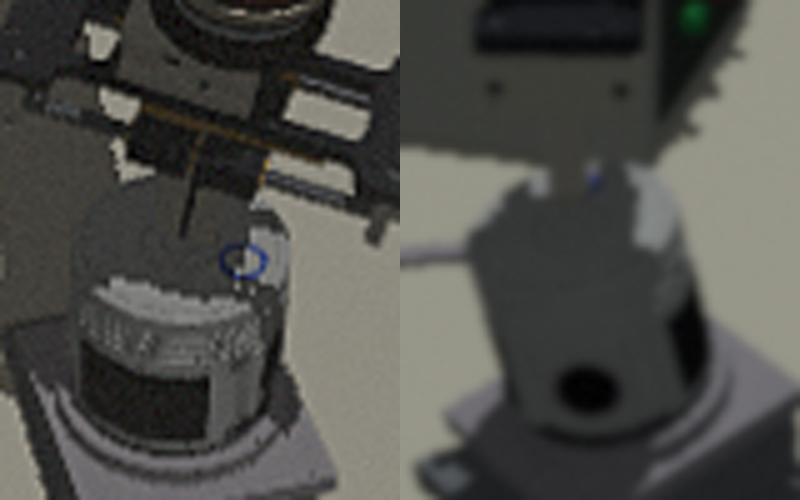

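Closed fingers are just above or at the crown, near (387,227) in scene. The ring hasn't moved from (398,232), so the piston is not yet pressed. Continuing down.

Call:
{"op": "apply_moves", "data": {"targets": [[0,0,0,1,0],[0,0,0,2,0],[0,0,0,3,0],[0,0,0,3,0]]}}

```text
time_s: 4.55
tool_pos: [0.5722, 0.1696, 0.1472]
tool_rot: [-0.0, 0.114, 0.993, -0.0]
contact_force: [0.5, -0.4, 0.4]
finger_gap: 0.004
finger_force: 0.0
```

Call:
{"op": "apply_moves", "data": {"targets": [[0,0,0,1,0],[0,0,0,2,0],[0,0,0,3,0],[0,0,0,3,0]]}}

```text
time_s: 4.88
tool_pos: [0.5722, 0.1696, 0.1442]
tool_rot: [-0.0, 0.114, 0.993, -0.0]
contact_force: [-0.4, 0.4, 0.2]
finger_gap: 0.001
finger_force: 0.0
```

```bash
python3 - <<'E'
from h import *
import pickle
o=pickle.load(open("w1.pkl","rb"))
print(proj([[.5819,.1978,.1671],[.5721,.1686,.1602]],"wrist",o))
for n,l in(("ring",((398.2,231.9),(289.9,176.7),(345,221))),("cr",((385.7,228.5),(288,185.2),(316,219)))):
  v=[("scene",None,l[0]),("side",None,l[1]),("wrist",o,l[2])]
  for i in([0,1,2],[0,2],[1,2]): print(n,i,tri([v[j] for j in i]))
d=env.capture("side")[:,:,::-1];s=env.capture("scene")[:,:,::-1]
ob=env.get_obs();print(ob["tool_pos"],proj([ob["tool_pos"]],"scene"),proj([ob["tool_pos"]],"side"))
def c(i,x,y,n):
    i=i.copy();p=proj([ob["tool_pos"]],n)[0]
    j=cv2.resize(i[y:y+75,x:x+60],(400,500),interpolation=cv2.INTER_CUBIC);q=((p-[x,y]+.5)*400/60).astype(int);cv2.drawMarker(j,tuple(map(int,q)),(0,255,0),0,15);return np.clip(j*1.6,0,255).astype(np.uint8)
cv2.imwrite("pics/c3.png",np.hstack([c(s,355,200,"scene"),c(d,260,160,"side")]))
E
```

```text
[[344.833  223.1586]
 [314.7359 219.2175]]
ring [0, 1, 2] [0.5811 0.1982 0.1664]
ring [0, 2] [0.58   0.1984 0.1658]
ring [1, 2] [0.5815 0.1984 0.1658]
cr [0, 1, 2] [0.5721 0.1692 0.1599]
cr [0, 2] [0.572  0.1694 0.1608]
cr [1, 2] [0.5726 0.1699 0.159 ]
[0.5724 0.1696 0.1444] [[385.1792 232.2878]] [[287.8993 190.6549]]
```

View pics/c3.png

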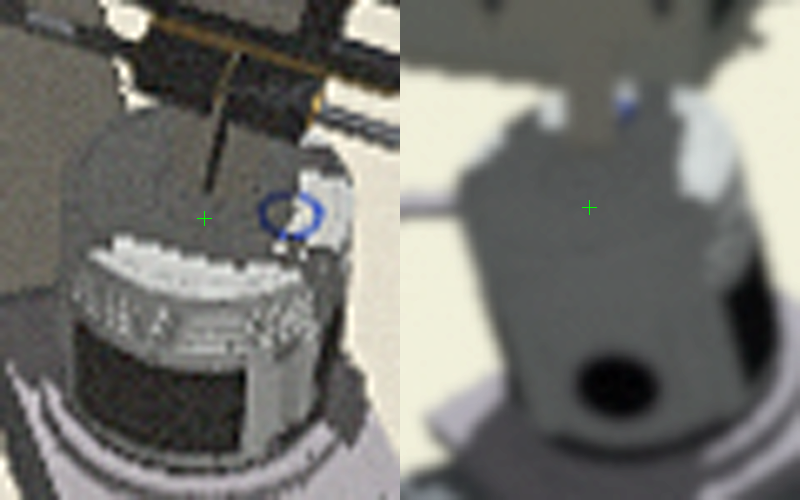

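The fingertip appears about 18 mm higher than the reported TCP: it shows at (386,228) in scene and (288,182) in side, right at crown level. So contact is close, and I continue down in small steps.

Call:
{"op": "apply_moves", "data": {"targets": [[0,0,0,1,0],[0,0,0,2,0],[0,0,0,3,0],[0,0,0,3,0]]}}

```text
time_s: 5.32
tool_pos: [0.5722, 0.1695, 0.1412]
tool_rot: [-0.0, 0.114, 0.993, -0.0]
contact_force: [0.0, -0.1, -0.0]
finger_gap: 0.006
finger_force: 0.0
```

Call:
{"op": "apply_moves", "data": {"targets": [[0,0,0,1,0],[0,0,0,2,0],[0,0,0,3,0],[0,0,0,3,0]]}}

```text
time_s: 5.65
tool_pos: [0.5725, 0.1696, 0.1384]
tool_rot: [0.0, 0.114, 0.993, 0.0]
contact_force: [0.0, 0.0, 1.1]
finger_gap: 0.004
finger_force: 0.3
```

Call:
{"op": "apply_moves", "data": {"targets": [[0,0,0,1,0],[0,0,0,2,0],[0,0,0,3,0],[0,0,0,4,0]]}}

```text
time_s: 5.98
tool_pos: [0.573, 0.1698, 0.1369]
tool_rot: [0.001, 0.114, 0.993, 0.001]
contact_force: [-2.5, -0.9, 12.6]
finger_gap: 0.008
finger_force: 6.1
```

Call:
{"op": "apply_moves", "data": {"targets": [[0,0,0,1,0],[0,0,0,2,0],[0,0,0,3,0],[0,0,0,3,0]]}}

```text
time_s: 6.32
tool_pos: [0.5737, 0.1701, 0.1341]
tool_rot: [0.002, 0.114, 0.993, 0.001]
contact_force: [-2.9, -0.9, 11.0]
finger_gap: 0.006
finger_force: 5.6
```

Sliding at about 12 N. Continuing.

Call:
{"op": "apply_moves", "data": {"targets": [[0,0,0,1,0],[0,0,0,2,0],[0,0,0,3,0],[0,0,0,3,0]]}}

```text
time_s: 6.65
tool_pos: [0.5743, 0.1703, 0.1314]
tool_rot: [0.002, 0.114, 0.993, 0.001]
contact_force: [-1.8, 0.0, 11.2]
finger_gap: 0.006
finger_force: 5.6
```

Call:
{"op": "apply_moves", "data": {"targets": [[0,0,0,1,0],[0,0,0,2,0],[0,0,0,2,0]]}}

```text
time_s: 6.9
tool_pos: [0.5746, 0.1704, 0.1303]
tool_rot: [0.003, 0.114, 0.993, 0.002]
contact_force: [-3.9, -0.7, 15.5]
finger_gap: 0.01
finger_force: 7.4
```

Call:
{"op": "apply_moves", "data": {"targets": [[0,0,0,1,0],[0,0,0,2,0],[0,0,0,2,0]]}}

```text
time_s: 7.15
tool_pos: [0.5748, 0.1705, 0.1301]
tool_rot: [0.003, 0.114, 0.993, 0.002]
contact_force: [-5.1, -1.8, 23.0]
finger_gap: 0.005
finger_force: 11.6
```

Call:
{"op": "apply_moves", "data": {"targets": [[0,0,0,1,0],[0,0,0,1,0],[0,0,0,1,0],[0,0,0,-10,0],[0,0,0,-45,0]]}}

```text
time_s: 7.57
tool_pos: [0.5689, 0.1688, 0.1662]
tool_rot: [-0.005, 0.114, 0.993, -0.002]
contact_force: [-0.4, 0.7, -0.5]
finger_gap: 0.006
finger_force: 0.0
```

Call:
{"op": "apply_moves", "data": {"targets": [[0,0,0,-40,0],[0,0,0,-80,0],[0,0,0,-120,0],[0,0,0,-155,0],[0,0,0,-155,0]]}}

```text
time_s: 7.98
tool_pos: [0.5761, 0.1704, 0.3329]
tool_rot: [0.007, 0.114, 0.993, 0.003]
contact_force: [0.2, -0.5, 0.6]
finger_gap: 0.003
finger_force: 0.0
```

```bash
cat >> h.py <<'E'
def shift(o,d): # world displacement (m) -> tool mm
    return R.from_quat(o["tool_rot"],scalar_first=True).as_matrix().T@np.array(d)*1000
def blue(im,lo=60):
    h=im.astype(int);m=((h[...,2]>h[...,0]+40)&(h[...,2]>h[...,1]+30)).astype(np.uint8)
    n,l,s,c=cv2.connectedComponentsWithStats(m,connectivity=8);return [(s[i],(s[i,0]+(s[i,2]-1)/2,s[i,1]+(s[i,3]-1)/2)) for i in range(1,n) if s[i,4]>=15]
E
python3 - <<'E'
from h import *
import pickle
o=env.get_obs();w=env.capture("wrist");s=env.capture("scene");d=env.capture("side");pickle.dump((o,w,s,d),open("w2.pkl","wb"))
cv2.imwrite("pics/w2.png",w[:,:,::-1]);cv2.imwrite("pics/d2.png",d[:,:,::-1]);cv2.imwrite("pics/s2.png",s[:,:,::-1])
print(o["time_s"],o["tool_pos"],o["tool_rot"],o["contact_force"])
for n,i in(("w",w),("s",s),("d",d)): print(n,blue(i))
E
```

```text
7.9833 [0.5761 0.1704 0.3329] [0.0074 0.1142 0.9934 0.0033] [ 0.2373 -0.4711  0.6461]
w [(array([329, 206,  23,  22, 174], dtype=int32), (np.float64(340.0), np.float64(216.5))), (array([466, 375,   7,   9,  19], dtype=int32), (np.float64(469.0), np.float64(379.0))), (array([477, 375,  10,  32, 140], dtype=int32), (np.float64(481.5), np.float64(390.5))), (array([309, 386,  11,  16,  93], dtype=int32), (np.float64(314.0), np.float64(393.5))), (array([111, 404,  55,  10, 273], dtype=int32), (np.float64(138.0), np.float64(408.5))), (array([483, 418,   7,  15,  50], dtype=int32), (np.float64(486.0), np.float64(425.0)))]
s [(array([ 166,  336,  291,  110, 6332], dtype=int32), (np.float64(311.0), np.float64(390.5))), (array([239, 353,  13,   9,  48], dtype=int32), (np.float64(245.0), np.float64(357.0))), (array([290, 361,  12,  13,  64], dtype=int32), (np.float64(295.5), np.float64(367.0))), (array([383, 374,  13,  12,  59], dtype=int32), (np.float64(389.0), np.float64(379.5)))]
d [(array([ 379,  178,  169,  152, 1399], dtype=int32), (np.float64(463.0), np.float64(253.5))), (array([450, 202,   5,   6,  18], dtype=int32), (np.float64(452.0), np.float64(204.5))), (array([472, 228,   9,  10,  36], dtype=int32), (np.float64(476.0), np.float64(232.5))), (array([498, 259,   9,  10,  38], dtype=int32), (np.float64(502.0), np.float64(263.5)))]
```

Call:
{"op": "apply_moves", "data": {"targets": [[93,0,0,0,0],[93,0,0,0,0],[93,0,0,0,0]]}}

```text
time_s: 8.38
tool_pos: [0.5717, 0.1695, 0.3228]
tool_rot: [-0.002, 0.114, 0.993, -0.001]
contact_force: [-0.4, -0.4, 0.2]
finger_gap: 0.173
finger_force: 0.0
```

```bash
cat >> h.py <<'E'
def ring(im,x,y,w,h,t=25):
    i=im[y:y+h,x:x+w].astype(int);m=(i[...,2]-np.maximum(i[...,0],i[...,1])>t)
    v,u=np.nonzero(m);e=cv2.fitEllipse(np.c_[u,v].astype(np.float32)) if len(u)>5 else None
    return m.sum(),(e[0][0]+x,e[0][1]+y),e[1],(u.min()+x,u.max()+x,v.min()+y,v.max()+y)
E
python3 - <<'E'
from h import *
import pickle
o=env.get_obs();w=env.capture("wrist");s=env.capture("scene");d=env.capture("side");pickle.dump((o,w,s,d),open("w2.pkl","wb"))
print(o["time_s"],o["tool_pos"],o["tool_rot"])
a=ring(w,310,180,60,60);b=ring(s,380,215,35,30);c=ring(d,270,165,40,30);print(a,b,c,sep="\n")
v=[("wrist",o,a[1]),("scene",None,b[1]),("side",None,c[1])]
for i in([0,1,2],[0,2],[1,2],[0,1]): print(i,tri([v[j] for j in i]))
X=tri(v);print([proj([X],n,oo)[0]-p for n,oo,p in v])
p=np.array([.5899,-.2433,.33]); print(shift(o,p-o["tool_pos"]))
E
```

```text
8.3833 [0.5717 0.1695 0.3228] [-0.0015  0.1141  0.9935 -0.0007]Traceback (most recent call last):
  File "<stdin>", line 5, in <module>
  File "h.py", line 29, in ring
    return m.sum(),(e[0][0]+x,e[0][1]+y),e[1],(u.min()+x,u.max()+x,v.min()+y,v.max()+y)
                    ~^^^
TypeError: 'NoneType' object is not subscriptable
```

Call:
{"op": "apply_moves", "data": {"targets": [[93,-11,-40,0,0],[93,-22,-80,0,0],[93,-33,-120,0,0],[93,-44,-160,0,0],[93,-55,-200,0,0]]}}

```text
time_s: 8.95
tool_pos: [0.5804, -0.0395, 0.3245]
tool_rot: [0.0, 0.114, 0.993, -0.0]
contact_force: [0.6, -0.3, 0.3]
finger_gap: 0.662
finger_force: 0.0
```

Call:
{"op": "apply_moves", "data": {"targets": [[93,-11,-40,0,0],[93,-22,-80,0,0],[93,-33,-120,0,0],[93,-44,-160,0,0],[93,-56,-198,0,0]]}}

```text
time_s: 9.37
tool_pos: [0.5897, -0.2456, 0.3245]
tool_rot: [-0.0, 0.114, 0.993, -0.0]
contact_force: [0.5, 0.7, 0.6]
finger_gap: 0.986
finger_force: 0.0
```

Call:
{"op": "apply_moves", "data": {"targets": [[93,0,0,0,0],[93,0,0,0,0]]}}

```text
time_s: 9.53
tool_pos: [0.5891, -0.2468, 0.3235]
tool_rot: [-0.001, 0.117, 0.993, -0.001]
contact_force: [0.7, 0.5, 0.3]
finger_gap: 0.997
finger_force: 0.0
```

```bash
python3 - <<'E'
from h import *
import pickle
o=env.get_obs();w=env.capture("wrist");s=env.capture("scene");d=env.capture("side");pickle.dump((o,w,s,d),open("w3.pkl","wb"))
print(o["time_s"],o["tool_pos"],o["tool_rot"],o["finger_gap"])
for im,n,b in((s,"scene",(380,215,35,30)),(d,"side",(270,165,40,30))):
    try: print(n,ring(im,*b,t=15))
    except Exception as e: print(e)
for a in((243.5,215.5),(222,276)): print(ray(a,"scene",0))
print(proj([o["tool_pos"],[.59,-.2433,.172]],"wrist",o))
cv2.imwrite("pics/w3.png",w[:,:,::-1]);
E
```

```text
9.5333 [ 0.5891 -0.2468  0.3235] [-0.0008  0.1173  0.9931 -0.0006] 0.9972785248854591
scene (np.int64(33), (397.87317657470703, 234.06455039978027), (6.295269966125488, 9.349723815917969), (np.int64(393), np.int64(403), np.int64(231), np.int64(237)))
side (np.int64(30), (290.38516998291016, 179.47564506530762), (5.023396015167236, 8.64907169342041), (np.int64(286), np.int64(295), np.int64(177), np.int64(182)))
[ 0.487  -0.2211  0.    ]
[ 0.6812 -0.2332  0.    ]
[[313.0732 276.3704]
 [317.3388 223.4901]]
```

View pics/w3.png

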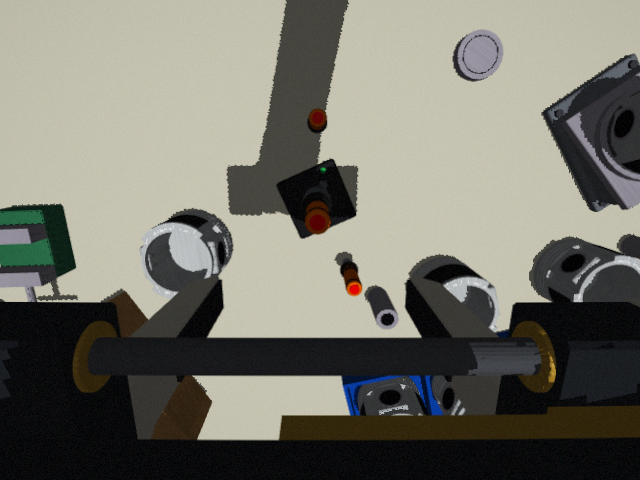

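```bash
python3 - <<'E'
from h import *
import pickle
o,w,s,d=pickle.load(open("w3.pkl","rb"))
Rm=R.from_quat(o["tool_rot"],scalar_first=True).as_matrix()
for z in(0,-.01,-.02,-.03):
    P=np.array([[0,-.0465,z],[0,.0465,z],[-.0075,-.0465,z],[.0075,-.0465,z],[0,.064,z]]);print(z,proj(P@Rm.T+o["tool_pos"],"wrist",o))
X=tri([("scene",None,(397.87,234.06)),("side",None,(290.4,179.5))]);print("ring",X)
# probe top by red/orange cap in wrist
i=w[190:245,295:340].astype(int);m=(i[...,0]>i[...,2]+60)&(i[...,0]>90);v,u=np.nonzero(m);print(u.min()+295,u.max()+295,v.min()+190,v.max()+190)
m=(i[...,0]>150)&(i[...,1]<60);v,u=np.nonzero(m);print("red",len(u),u.mean()+295,v.mean()+190)
E
```

```text
0 [[233.067  276.4477]
 [393.1066 276.2358]
 [233.8454 288.4844]
 [232.277  264.1798]
 [423.1513 276.1705]]
-0.01 [[229.0672 282.757 ]
 [397.0189 282.5369]
 [229.9248 295.3195]
 [228.196  269.9403]
 [428.5409 282.4622]]
-0.02 [[224.6529 289.7217]
 [401.3367 289.4927]
 [225.6025 302.8567]
 [223.6872 276.3059]
 [434.4877 289.4064]]
-0.03 [[219.7564 297.4489]
 [406.1263 297.2105]
 [220.8138 311.2093]
 [218.6801 283.377 ]
 [441.0825 297.1097]]
ring [0.5831 0.1982 0.1591]
316 330 221 233
red 0 nan nan<stdin>:10: RuntimeWarning: Mean of empty slice.
  ret = ret.dtype.type(ret / rcount)
```

Wrist view: the docked probe top is at (317,222), which agrees with the prediction. The fingertips at (220,280) and (410,280) end about 25 mm behind the reported TCP, consistent with the press contact, so I'll grasp with that offset. The ring is now at (0.583, 0.198, 0.159).

Call:
{"op": "apply_moves", "data": {"targets": [[93,0,0,40,0],[93,0,0,80,0],[93,0,0,120,0],[93,0,0,155,0],[93,0,0,155,0]]}}

```text
time_s: 10.1
tool_pos: [0.5858, -0.238, 0.162]
tool_rot: [-0.008, 0.112, 0.994, 0.003]
contact_force: [-0.5, -0.1, -1.5]
finger_gap: 1.0
finger_force: 0.0
```

Call:
{"op": "apply_moves", "data": {"targets": [[93,0,0,0,0],[93,0,0,0,0],[93,0,0,0,0]]}}

```text
time_s: 10.35
tool_pos: [0.5925, -0.2436, 0.1729]
tool_rot: [0.003, 0.114, 0.994, -0.001]
contact_force: [0.5, -0.8, 0.5]
finger_gap: 0.998
finger_force: 0.0
```

```bash
python3 - <<'E'
from h import *
o=env.get_obs();w=env.capture("wrist")
print(o["tool_pos"],o["tool_rot"]);print(shift(o,np.array([.590,-.2433,.091])-o["tool_pos"]));print(proj([[.59,-.2433,.172]],"wrist",o))
cv2.imwrite("pics/w4.png",w[:,:,::-1][150:400,150:480])
E
```

```text
[ 0.5925 -0.2436  0.1729] [ 0.0031  0.1136  0.9935 -0.0008]
[ 3.0223 -0.2024 81.8834]
[[312.5973 271.7682]]
```

View pics/w4.png

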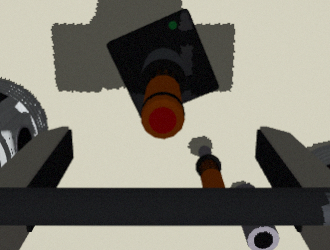

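The probe cap is at (313,270), where predicted and midway between the fingers. Descending.

Call:
{"op": "apply_moves", "data": {"targets": [[93,1,0,30,0],[93,1,0,55,0],[93,1,0,75,0],[93,1,0,79,0],[93,1,0,79,0]]}}

```text
time_s: 10.82
tool_pos: [0.5893, -0.2429, 0.0906]
tool_rot: [-0.0, 0.114, 0.993, 0.0]
contact_force: [0.7, 0.4, 0.6]
finger_gap: 1.0
finger_force: 0.0
```

Call:
{"op": "apply_moves", "data": {"targets": [[10,0,0,0,0],[10,0,0,0,0],[10,0,0,0,0],[10,0,0,0,0],[10,0,0,0,0]], "newtons": 12}}

```text
time_s: 11.23
tool_pos: [0.5898, -0.2432, 0.0914]
tool_rot: [0.001, 0.114, 0.993, -0.0]
contact_force: [0.3, 0.1, 1.0]
finger_gap: 0.689
finger_force: 0.0
```

Call:
{"op": "apply_moves", "data": {"targets": [[10,0,0,0,0],[10,0,0,0,0],[10,0,0,0,0],[10,0,0,0,0],[10,0,0,0,0]]}}

```text
time_s: 11.65
tool_pos: [0.5892, -0.243, 0.0904]
tool_rot: [-0.0, 0.114, 0.993, -0.0]
contact_force: [0.6, -0.5, 0.7]
finger_gap: 0.333
finger_force: 0.0
```

```bash
python3 - <<'E'
from h import *
o=env.get_obs();print(o["tool_pos"],o["tool_rot"],o["finger_gap"],o["finger_force"],o["contact_force"])
d=env.capture("side")[:,:,::-1];w=env.capture("wrist")[:,:,::-1]
cv2.imwrite("pics/c5.png",np.hstack([cv2.resize(d[225:375,280:400],(400,500),interpolation=2),w[0:480,120:520][:500].copy() if 0 else cv2.resize(w[130:430,195:435],(400,500))]))
E
```

```text
[ 0.5892 -0.243   0.0904] [-0.0001  0.1141  0.9935 -0.    ] 0.3326956270182846 0.0 [ 0.5918 -0.4871  0.7138]
```

View pics/c5.png

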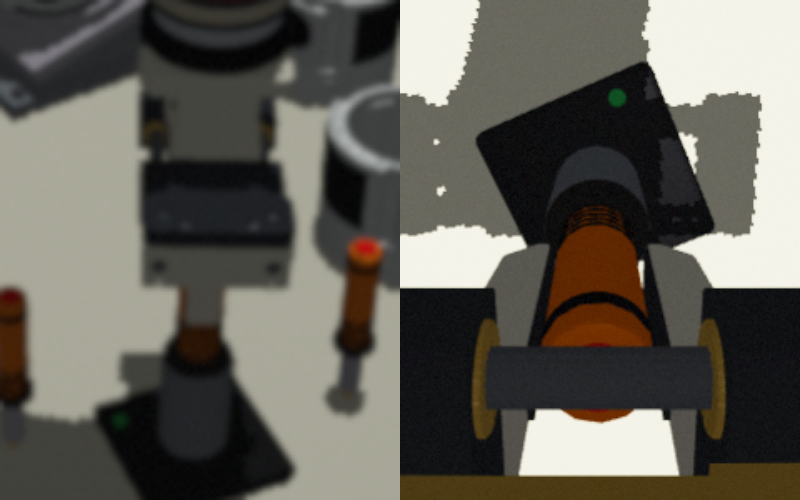

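Fingers straddle the orange grip, with the probe centred and the tips about 30 mm above the collar. Now gripping and lifting partly. I'll use the tube's mouth to pivot the probe about 15° in the pads, since the tool itself can't tilt.

Call:
{"op": "apply_moves", "data": {"targets": [[10,0,0,0,0],[10,0,0,0,0],[10,0,0,0,0],[10,0,0,0,0]], "newtons": 12}}

```text
time_s: 12.08
tool_pos: [0.5892, -0.2431, 0.0904]
tool_rot: [-0.0, 0.114, 0.993, -0.0]
contact_force: [0.1, -0.1, 0.6]
finger_gap: 0.277
finger_force: 12.0
```

Call:
{"op": "apply_moves", "data": {"targets": [[10,0,0,-10,0],[10,0,0,-20,0],[10,0,0,-30,0],[10,0,0,-38,0],[10,0,0,-38,0]]}}

```text
time_s: 12.5
tool_pos: [0.5908, -0.2436, 0.1314]
tool_rot: [0.002, 0.114, 0.993, -0.001]
contact_force: [-1.0, 0.1, -0.9]
finger_gap: 0.278
finger_force: 12.0
```

Call:
{"op": "apply_moves", "data": {"targets": [[10,0,0,0,0],[10,0,0,0,0]]}}

```text
time_s: 12.67
tool_pos: [0.589, -0.2428, 0.1284]
tool_rot: [-0.0, 0.114, 0.993, 0.0]
contact_force: [-0.3, -0.5, -1.9]
finger_gap: 0.282
finger_force: 12.0
```

Call:
{"op": "apply_moves", "data": {"targets": [[10,3,0,0,0],[10,6,0,0,0],[10,9,0,0,0],[10,12,0,0,0],[10,12,0,0,0]]}}

```text
time_s: 13.08
tool_pos: [0.5774, -0.2401, 0.1286]
tool_rot: [0.0, 0.114, 0.993, 0.0]
contact_force: [1.9, 0.8, -1.8]
finger_gap: 0.276
finger_force: 12.0
```

Call:
{"op": "apply_moves", "data": {"targets": [[10,3,0,0,0],[10,6,0,0,0],[10,9,0,0,0],[10,12,0,0,0],[10,12,0,0,0]]}}

```text
time_s: 13.5
tool_pos: [0.5649, -0.2374, 0.1284]
tool_rot: [-0.001, 0.114, 0.993, 0.0]
contact_force: [1.9, -0.8, -2.3]
finger_gap: 0.275
finger_force: 12.0
```

```bash
python3 - <<'E'
from h import *
o=env.get_obs();print(o["tool_pos"],o["contact_force"],o["torque"])
w=env.capture("wrist");cv2.imwrite("pics/w6.png",w[:,:,::-1])
Rm=R.from_quat(o["tool_rot"],scalar_first=True).as_matrix()
# candidate probe geometry: grip point at tool z -0.044, tilt t about tool y; predict top & collar outlines
for t in(0,5,10,15,20):
    a=np.radians(t);ax=np.array([np.sin(a),0,-np.cos(a)]);g=np.array([0,0,-.044])
    print(t,proj((np.array([g+ax*.037,g-ax*.053,g-ax*.033])@Rm.T)+o["tool_pos"],"wrist",o).round(0).tolist())
i=w.astype(int);m=(i[...,0]>i[...,2]+40)&(i[...,0]>1.8*i[...,2])&(i[...,0]>1.6*i[...,1]);m[:, :230]=0;m[:,400:]=0
for v in range(150,330,6):
    u=np.nonzero(m[v])[0]; 
    if len(u): print(v,u.min(),u.max(),len(u))
E
```

```text
[ 0.5649 -0.2374  0.1284] [ 1.9283 -0.7712 -2.3294] [-0.0378 -0.5277 -0.0194]
0 [[313.0, 355.0], [313.0, 271.0], [313.0, 283.0]]
5 [[312.0, 347.0], [313.0, 278.0], [313.0, 288.0]]
10 [[312.0, 338.0], [313.0, 286.0], [313.0, 293.0]]
15 [[312.0, 329.0], [313.0, 293.0], [313.0, 299.0]]
20 [[312.0, 320.0], [313.0, 301.0], [313.0, 304.0]]
150 305 323 19
282 308 319 12
288 297 330 34
294 293 335 43
300 290 337 48
306 289 338 28
312 287 340 39
318 285 342 51
324 286 342 57
```

Call:
{"op": "apply_moves", "data": {"targets": [[10,2,0,0,0],[10,3,0,0,0],[10,3,0,0,0]]}}

```text
time_s: 13.8
tool_pos: [0.5627, -0.2369, 0.1284]
tool_rot: [-0.0, 0.114, 0.993, -0.0]
contact_force: [1.6, -0.8, -2.1]
finger_gap: 0.281
finger_force: 12.0
```

Call:
{"op": "apply_moves", "data": {"targets": [[10,0,0,0,0],[10,0,0,0,0],[10,0,0,0,0]], "newtons": 40}}

```text
time_s: 14.05
tool_pos: [0.5628, -0.2369, 0.1284]
tool_rot: [-0.0, 0.114, 0.993, -0.0]
contact_force: [0.5, -0.1, -1.5]
finger_gap: 0.274
finger_force: 40.0
```

Call:
{"op": "apply_moves", "data": {"targets": [[10,3,0,-12,0],[10,6,0,-24,0],[10,6,0,-50,0],[10,6,0,-90,0],[10,6,0,-125,0]]}}

```text
time_s: 14.47
tool_pos: [0.5549, -0.2351, 0.2558]
tool_rot: [-0.002, 0.114, 0.993, 0.0]
contact_force: [0.9, -0.9, -1.6]
finger_gap: 0.275
finger_force: 40.0
```

Call:
{"op": "apply_moves", "data": {"targets": [[10,0,0,-20,0],[10,0,0,-20,0],[10,0,0,-20,0]]}}

```text
time_s: 14.72
tool_pos: [0.5562, -0.2355, 0.2751]
tool_rot: [0.0, 0.114, 0.993, -0.0]
contact_force: [0.6, 0.6, -2.9]
finger_gap: 0.274
finger_force: 40.0
```

```bash
python3 - <<'E'
from h import *
import pickle
o=env.get_obs();print(o["tool_pos"],o["tool_rot"],o["contact_force"],o["finger_gap"],o["finger_force"])
s=env.capture("scene");d=env.capture("side");w=env.capture("wrist");pickle.dump((o,w,s,d),open("w7.pkl","wb"))
g=o["tool_pos"]+[0,0,.044]
a,b=proj([g],"scene")[0].astype(int),proj([g],"side")[0].astype(int);print(a,b)
c=lambda i,p:cv2.resize(i[p[1]-40:p[1]+80,p[0]-48:p[0]+48],(400,500),interpolation=2)[:,:,::-1]
cv2.imwrite("pics/c7.png",np.clip(np.hstack([c(s,a),c(d,b)])*1.4,0,255).astype(np.uint8))
E
```

```text
[ 0.5562 -0.2355  0.2751] [ 0.0004  0.1143  0.9934 -0.0001] [ 0.5651  0.6364 -2.9033] 0.27391175833277503 39.99961853027344
[209 160] [323 218]
```

View pics/c7.png

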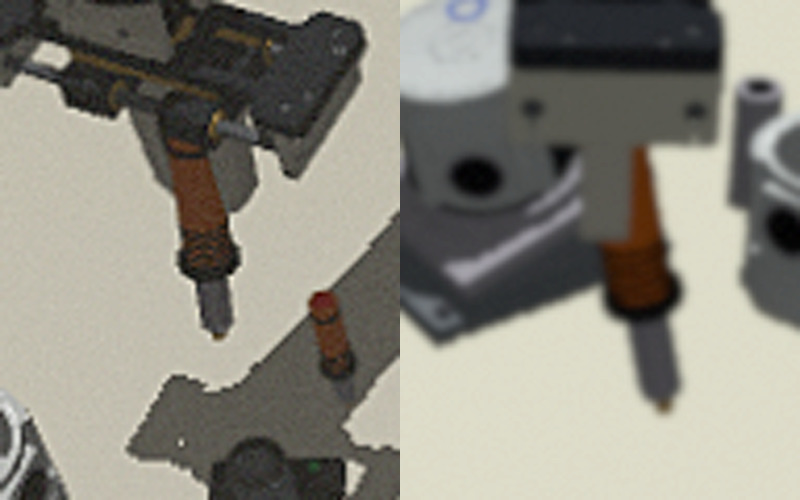

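The probe is held tilted and clear of the dock. Nose tip is at crop (218,336), which is scene (212.9,200.2), and at side crop (264,408), which is side (338.0,275.5). The collar is at scene crop (210,265) and side crop (244,298).

```bash
python3 - <<'E'
from h import *
import pickle
o,w,s,d=pickle.load(open("w7.pkl","rb"))
Rm=R.from_quat(o["tool_rot"],scalar_first=True).as_matrix()
T=tri([("scene",None,(212.9,200.2)),("side",None,(338.0,275.5))])
C=tri([("scene",None,(161+210/4.167-.4,120+264/4.167-.4)),("side",None,(275+244/4.167-.4,178+298/4.167-.4))])
f=lambda X:(Rm.T@(X-o["tool_pos"]))*1e3
t,c=f(T),f(C);print(T,C,t,c,np.linalg.norm(t-c)); 
for G in([0,0,-44],[0,0,-35],[0,0,-50]):
  v=np.array(G)-t;print("tilt x",np.degrees(np.arctan2(v[0],-v[2])),"tilt y",np.degrees(np.arctan2(v[1],-v[2])),np.linalg.norm(v))
v=c-t;print(np.degrees(np.arctan2(v[0],-v[2])),np.degrees(np.arctan2(v[1],-v[2])))
E
```

```text
[ 0.5829 -0.2431  0.205 ] [ 0.573  -0.2394  0.2594] [-27.7303  -1.2844  70.1489] [-17.2848   0.0123  15.735 ] 55.42259375020459
tilt x 13.65439042975368 tilt y 0.6446753834990154 117.47595059311477
tilt x 14.773875461844641 tilt y 0.6998497280168959 108.75163428980095
tilt x 12.99624025651153 tilt y 0.6124840904902542 123.31417722951203
10.866514891012645 1.3651867788821517
```

```bash
python3 - <<'E'
from h import *
import pickle
o1=pickle.load(open("w1.pkl","rb"));o3=pickle.load(open("w3.pkl","rb"))[0]
for o,a,b in((o1,(258,192),(333,141)),(o3,(543,112),(632,55))):
  for z in(0,.03,.06):
    v=ray(b,"wrist",z,o)-ray(a,"wrist",z,o);print(z,np.degrees(np.arctan2(v[1],v[0]))-90,np.linalg.norm(v))
o=env.get_obs();Rm=R.from_quat(o["tool_rot"],scalar_first=True).as_matrix()
t=np.array([-27.7,-1.3,70.1])/1e3
psi=np.radians(20.5);n=np.array([-np.sin(.2618)*np.cos(psi),-np.sin(.2618)*np.sin(psi),np.cos(.2618)])
ring=np.array([.5831,.1985,.159])
h=np.degrees(np.arctan2(Rm[1,0],Rm[0,0]));print("heading",h,"yaw",-(180+20.5-h))
yaw=-(180+20.5-h)
R2=Rm@R.from_euler("z",yaw,degrees=True).as_matrix()
ab=ring+n*.03-R2@t;print("tcp above",ab,"shift now axes",Rm.T@(ab-o["tool_pos"])*1e3,"approach dir in tool axes",R2.T@-n)
E
```

```text
0 19.970353688212498 0.13098306460744777
0.03 19.970353688212498 0.12341891136217986
0.06 19.970353688212484 0.11585475811691197
0 20.227987517297834 0.13295597021660438
0.03 20.227987517297805 0.12523160557509486
0.06 20.227987517297862 0.11750724093358546
heading 166.88968494072498 yaw -33.610315059275024
tcp above [0.5498 0.1872 0.2582] shift now axes [100.9927 409.5573  14.1911] approach dir in tool axes [-0.2627 -0.0036  0.9649]
```

Call:
{"op": "apply_moves", "data": {"targets": [[10,9,38,0,0],[10,18,76,0,0],[10,27,114,0,0],[10,36,152,0,0],[10,45,190,0,0]]}}

```text
time_s: 15.28
tool_pos: [0.5547, -0.0384, 0.2716]
tool_rot: [-0.002, 0.114, 0.993, -0.0]
contact_force: [0.2, 0.3, -1.5]
finger_gap: 0.273
finger_force: 40.0
```

Call:
{"op": "apply_moves", "data": {"targets": [[10,9,38,0,0],[10,18,76,0,0],[10,27,114,0,0],[10,36,152,0,0],[10,45,190,0,0]]}}

```text
time_s: 15.7
tool_pos: [0.554, 0.1565, 0.2716]
tool_rot: [-0.002, 0.114, 0.993, -0.001]
contact_force: [0.7, 0.3, -2.5]
finger_gap: 0.272
finger_force: 40.0
```

Call:
{"op": "apply_moves", "data": {"targets": [[10,3,10,0,-7],[10,6,20,0,-14],[10,9,28,0,-21],[10,11,30,0,-28],[10,11,30,0,-33]]}}

```text
time_s: 16.12
tool_pos: [0.5498, 0.1878, 0.2712]
tool_rot: [-0.003, -0.177, 0.984, -0.0]
contact_force: [-0.8, 0.3, -1.7]
finger_gap: 0.272
finger_force: 40.0
```

Call:
{"op": "apply_moves", "data": {"targets": [[10,0,0,0,0],[10,0,0,0,0],[10,0,0,0,0]]}}

```text
time_s: 16.37
tool_pos: [0.5513, 0.1862, 0.2724]
tool_rot: [-0.001, -0.171, 0.985, -0.0]
contact_force: [1.2, 0.3, -2.3]
finger_gap: 0.273
finger_force: 40.0
```

```bash
python3 - <<'E'
from h import *
import pickle
o=env.get_obs();Rm=R.from_quat(o["tool_rot"],scalar_first=True).as_matrix();print(o["time_s"],o["tool_pos"],o["tool_rot"],np.degrees(np.arctan2(Rm[1,0],Rm[0,0])))
s=env.capture("scene");d=env.capture("side");w=env.capture("wrist");pickle.dump((o,w,s,d),open("w8.pkl","wb"))
t=np.array([-27.7,-1.3,70.1])/1e3;T=o["tool_pos"]+Rm@t
print("tip",T,proj([T],"scene"),proj([T],"side"))
psi=np.radians(20.1);n=np.array([-np.sin(.2618)*np.cos(psi),-np.sin(.2618)*np.sin(psi),np.cos(.2618)])
ring0=np.array([.5831,.1985,.159]);e=ring0-T;print("along n",e@n,"lateral tool mm",Rm.T@(e-n*(e@n))*1e3,"tool shift",Rm.T@e*1e3)
for im,nm,b in((s,"scene",(380,215,35,30)),(d,"side",(270,165,40,30)),(w,"wrist",(200,100,240,250))):
    try: print(nm,ring(im,*b,t=20))
    except Exception as ex: print(nm,ex)
# brass tip: yellowish pixels near the predicted tip
for im,nm in((s,"scene"),(d,"side")):
    p=proj([T],nm)[0].round().astype(int);i=im[p[1]-14:p[1]+12,p[0]-12:p[0]+12].astype(int)
    print(nm);print("R-B");print(i[...,0]-i[...,2])
E
```

```text
16.3667 [0.5513 0.1862 0.2724] [-0.0012 -0.1715  0.9852 -0.0003] -160.25247445193546
tip [0.5776 0.1942 0.2023] [[398.7732 222.5114]] [[287.958  164.1468]]
along n -0.04349686161136219 lateral tool mm [4.6389 2.11   1.251 ] tool shift [-6.7199  2.1899 43.2384]
scene (np.int64(24), (397.7351379394531, 233.81711387634277), (6.836422920227051, 9.110682487487793), (np.int64(393), np.int64(402), np.int64(230), np.int64(237)))
side (np.int64(9), (290.7962245941162, 179.09856510162354), (4.22524356842041, 8.016276359558105), (np.int64(287), np.int64(295), np.int64(177), np.int64(180)))
wrist (np.int64(149), (314.62840270996094, 266.8182830810547), (21.313030242919922, 23.014223098754883), (np.int64(302), np.int64(327), np.int64(255), np.int64(271)))
scene
R-B
[[ 12  13  14  14  11  13  14  13  14  14  12  -1   3   4   4   4   5   8
    6  10  13  14  16  15]
 [ 13  14  15  14  14  13  14  13  14  14   9  -2  -3   2   6   1   4   3
    8  15  14  13  15  15]
 [ 15  13  13  14  13  13  13  13  14  14   9   0   4   5   2   1  -1   0
    4  16  13  15  13  13]
 [ 13  12  15  14  13  16  13  13 
[... 3549 characters left out ...]
 1  2  2  3  2  2  3  1]
 [ 2  2  2  2  2  2  1  2  2  3  2  2  3  2  2  2  2  2  2  2  2  1  2  2]
 [ 2  2  2  2  3  1  3  3  2  2  1  3  2  2  2  2  2  2  2  3  2  3  2  2]
 [ 4  3  3  2  3  2  2  3  2  3  2  2  1  3  2  2  2  3  2  2  2  3  2  2]
 [ 5  4  4  3  4  4  3  3  2  3  3  2  2  2  3  1  2  2  2  3  2  2  2  3]
 [ 6  7  6  6  5  5  5  5  5  5  4  3  4  4  3  4  3  3  2  2  3  3  2  2]
 [ 9  9  8  9  7  6  6  6  6  6  5  5  4  5  5  3  4  3  4  4  3  3  3  3]
 [12 12 12 12 11  9  9  9  9  9  8  6  6  5  4  3  3  4  4  3  3  3  3  3]
 [13 13 14 13 13 12 12 12 12 11 10  8  6  3  2  1  0  0  0  0  1  1  0  1]
 [13 13 14 14 13 13 13 13 11 10  8  7  3  1 -2 -4 -5 -5 -3 -3 -2 -2 -2 -2]]
```

```bash
cat >> h.py <<'E'
psi=np.radians(20.1);N=np.array([-np.sin(.2618)*np.cos(psi),-np.sin(.2618)*np.sin(psi),np.cos(.2618)])
RING=np.array([.5831,.1985,.159])
def brass(im,p,w=8,t=6):
    p=np.round(p).astype(int);i=im[p[1]-w:p[1]+w+1,p[0]-w:p[0]+w+1].astype(float)
    g=i[...,0]-i[...,2];g=np.clip(g-t,0,None);v,u=np.mgrid[-w:w+1,-w:w+1];return np.array([(g*u).sum(),(g*v).sum()])/g.sum()+p
E
python3 - <<'E'
from h import *
import pickle
o,w,s,d=pickle.load(open("w8.pkl","rb"))
Rm=R.from_quat(o["tool_rot"],scalar_first=True).as_matrix()
b=brass(s,(400,222),3,15),brass(d,(288,163),4,4)
X=tri([("scene",None,b[0]),("side",None,b[1])]);print(b,X,Rm.T@(X-o["tool_pos"])*1e3)
a=np.radians(13.6);ax=Rm@np.array([np.sin(a),0,-np.cos(a)])
T=X-ax*.0045;e=RING-T;print("tip",T,"tool mm",Rm.T@(T-o["tool_pos"])*1e3,"need",Rm.T@e*1e3,"n",e@N*1e3,"angle",np.degrees(np.arccos(ax@N)))
print("approach dir",Rm.T@-N)
E
```

```text
(array([399.7955, 222.1818]), array([288.3091, 163.0424])) [0.5784 0.196  0.2045] [-29.0511   0.1297  67.8204]
tip [0.5794 0.1964 0.2002] tool mm [-30.1092   0.1297  72.1943] need [-4.3107  0.7602 41.1442] n -40.843514007568125 angle 1.5414543968355698
approach dir [-0.2611  0.0018  0.9653]
```

Call:
{"op": "apply_moves", "data": {"targets": [[10,0,0,10,0],[10,-1,0,20,0],[10,-1,1,28,0],[10,-2,1,32,0],[10,-2,1,32,0]]}}

```text
time_s: 16.93
tool_pos: [0.5523, 0.1882, 0.2395]
tool_rot: [-0.002, -0.173, 0.985, -0.0]
contact_force: [0.5, 0.4, -2.7]
finger_gap: 0.276
finger_force: 40.0
```

Call:
{"op": "apply_moves", "data": {"targets": [[10,0,0,0,0],[10,0,0,0,0],[10,0,0,0,0],[10,0,0,0,0]]}}

```text
time_s: 17.27
tool_pos: [0.5535, 0.1884, 0.2419]
tool_rot: [0.0, -0.173, 0.985, 0.0]
contact_force: [0.1, 0.2, -1.3]
finger_gap: 0.275
finger_force: 40.0
```

```bash
cat > m.py <<'E'
from h import *
o=env.get_obs();s=env.capture("scene");d=env.capture("side")
Rm=R.from_quat(o["tool_rot"],scalar_first=True).as_matrix();print(o["time_s"],o["tool_pos"],o["tool_rot"],o["contact_force"],o["finger_gap"])
P=o["tool_pos"]+Rm@np.array([-29.1,.1,67.8])/1e3
b=brass(s,proj([P],"scene")[0],3,15),brass(d,proj([P],"side")[0],4,4)
X=tri([("scene",None,b[0]),("side",None,b[1])]);a=np.radians(14.2);ax=Rm@np.array([np.sin(a),0,-np.cos(a)])
for k,T in(("vis",X-ax*.0045),("model",P-ax*.0045)):
    e=RING-T;print(k,T,"need",Rm.T@e*1e3,"n",e@N*1e3,"lat",Rm.T@(e-N*(e@N))*1e3)
print(b,proj([P],"scene"),proj([P],"side"))
for im,nm,bb in((s,"scene",(380,215,35,30)),(d,"side",(270,165,40,30))):
    try: print(nm,ring(im,*bb,t=15))
    except Exception as ex: print(nm,ex)
E
python3 m.py
```

```text
17.2667 [0.5535 0.1884 0.2419] [ 0.0005 -0.1727  0.985   0.0001] [ 0.089   0.2294 -1.2715] 0.2746112378946862
vis [0.5799 0.1999 0.1691] need [-2.5349 -2.3922 10.1121] n -10.421390619700704 lat [ 0.1531 -2.4025  0.0433]
model [0.582  0.1988 0.1698] need [-0.9602 -0.658  10.7888] n -10.670725438136238 lat [ 1.7921 -0.6685  0.4791]
(array([399.0976, 230.    ]), array([288.0242, 173.7823])) [[398.7126 230.3776]] [[289.0966 173.7651]]
scene (np.int64(27), (397.8240375518799, 234.01140785217285), (6.496224880218506, 9.210766792297363), (np.int64(393), np.int64(402), np.int64(231), np.int64(237)))
side (np.int64(21), (290.8545551300049, 179.02357292175293), (4.400568008422852, 7.838447570800781), (np.int64(287), np.int64(295), np.int64(177), np.int64(181)))
```

```bash
python3 - <<'E'
from h import *
o=env.get_obs();w=env.capture("wrist")
Rm=R.from_quat(o["tool_rot"],scalar_first=True).as_matrix()
i=w[220:330,260:370].astype(int);m=(i[...,2]-np.maximum(i[...,0],i[...,1])>25)
for r in np.nonzero(m.any(1))[0]: 
    u=np.nonzero(m[r])[0]+260;print(r+220,u.tolist() if len(u)<9 else (u.min(),u.max(),len(u)))
# predicted ring outline in wrist for RING
a=np.linspace(0,2*np.pi,9)[:-1];ex=np.cross([0,1,0],N);ex/=np.linalg.norm(ex);ey=np.cross(N,ex)
p=RING+.01025*(np.cos(a)[:,None]*ex+np.sin(a)[:,None]*ey);q=proj(p,"wrist",o);print(proj([RING],"wrist",o),q.min(0),q.max(0))
P=o["tool_pos"]+Rm@np.array([-30.2,.1,72.2])/1e3;print("tip model px",proj([P],"wrist",o))
g=cv2.cvtColor(w,cv2.COLOR_RGB2GRAY)
for r in(262,268,274,280,286): print(r,w[r,280:350:2].sum(1).tolist())
E
```

```text
263 [311, 312, 313, 314, 315, 316]
264 (np.int64(307), np.int64(319), 13)
265 (np.int64(306), np.int64(320), 15)
266 (np.int64(304), np.int64(322), 17)
267 (np.int64(303), np.int64(323), 11)
268 (np.int64(302), np.int64(324), 11)
269 [302, 303, 304, 305, 322, 323, 324, 325]
270 [302, 303, 325]
[[312.2445 276.5084]] [300.5847 264.848 ] [323.9055 288.1667]
tip model px [[313.0604 279.8815]]
262 [260, 262, 270, 271, 631, 608, 501, 273, 274, 268, 270, 274, 228, 271, 275, 259, 255, 255, 266, 280, 263, 248, 261, 258, 253, 259, 264, 269, 260, 236, 263, 278, 251, 488, 545]
268 [664, 667, 666, 668, 680, 673, 677, 674, 576, 453, 228, 221, 140, 157, 199, 164, 75, 57, 155, 214, 142, 162, 309, 665, 661, 672, 667, 668, 679, 574, 660, 655, 548, 576, 565]
274 [658, 671, 682, 672, 652, 629, 622, 629, 629, 167, 23, 9, 20, 17, 43, 13, 33, 22, 38, 21, 27, 36, 24, 54, 21, 91, 617, 658, 613, 668, 684, 589, 587, 581, 593]
280 [213, 210, 212, 45, 258, 642, 87, 33, 39, 34, 26, 34, 13, 61, 34, 23, 26, 29, 31, 29, 25, 21, 22, 11, 8, 41, 35, 14, 218, 663, 160, 82, 215, 213, 214]
286 [204, 214, 121, 33, 29, 34, 38, 47, 30, 23, 34, 62, 93, 108, 102, 105, 110, 116, 110, 106, 108, 99, 98, 52, 48, 22, 28, 39, 19, 52, 24, 29, 162, 203, 210]
```

Lateral error is within about 1 mm. Approaching along the crown normal.

Call:
{"op": "apply_moves", "data": {"targets": [[10,0,0,2,0],[10,-1,0,4,0],[10,-1,0,6,0],[10,-1.5,0,8,0],[10,-1.5,0,8,0]]}}

```text
time_s: 17.83
tool_pos: [0.5544, 0.1888, 0.2328]
tool_rot: [-0.001, -0.173, 0.985, -0.0]
contact_force: [0.1, 0.1, -2.0]
finger_gap: 0.273
finger_force: 40.0
```

Call:
{"op": "apply_moves", "data": {"targets": [[10,0,0,0,0],[10,0,0,0,0],[10,0,0,0,0]]}}

```text
time_s: 18.08
tool_pos: [0.5548, 0.1889, 0.2336]
tool_rot: [0.0, -0.173, 0.985, -0.0]
contact_force: [0.1, 0.1, -1.9]
finger_gap: 0.273
finger_force: 40.0
```

```bash
python3 m.py
```

```text
18.0833 [0.5548 0.1889 0.2336] [ 0.0001 -0.1727  0.985  -0.    ] [ 0.1296  0.0617 -1.8822] 0.27304852528760853
vis [0.583  0.1985 0.1616] need [-0.107  -0.0238  2.6147] n -2.5534072886759835 lat [ 0.5534 -0.0263  0.1482]
model [0.5831 0.1992 0.1614] need [ 0.2877 -0.6729  2.3961] n -2.2395025938562005 lat [ 0.867  -0.6751  0.2328]
(array([398.0513, 232.5385]), array([289.5714, 176.8   ])) [[398.3453 232.6882]] [[289.5701 176.7286]]
scene (np.int64(25), (397.8564987182617, 233.9692268371582), (6.6528239250183105, 9.137436866760254), (np.int64(393), np.int64(402), np.int64(231), np.int64(237)))
side (np.int64(14), (290.6802501678467, 179.32496070861816), (4.436853408813477, 8.144554138183594), (np.int64(287), np.int64(295), np.int64(177), np.int64(181)))
```

Call:
{"op": "apply_moves", "data": {"targets": [[10,0,0,1,0],[10,0,0,2,0],[10,0,0,2,0]]}}

```text
time_s: 18.43
tool_pos: [0.5545, 0.1888, 0.2312]
tool_rot: [-0.0, -0.173, 0.985, -0.0]
contact_force: [0.0, 0.6, -2.6]
finger_gap: 0.275
finger_force: 40.0
```

Call:
{"op": "apply_moves", "data": {"targets": [[10,0,0,1,0],[10,0,0,1,0]]}}

```text
time_s: 18.6
tool_pos: [0.5545, 0.1888, 0.2302]
tool_rot: [-0.0, -0.173, 0.985, -0.0]
contact_force: [-0.0, -0.2, -1.4]
finger_gap: 0.275
finger_force: 40.0
```

Call:
{"op": "apply_moves", "data": {"targets": [[10,0,0,1,0],[10,0,0,1,0]]}}

```text
time_s: 18.77
tool_pos: [0.5546, 0.1888, 0.2292]
tool_rot: [-0.0, -0.173, 0.985, -0.0]
contact_force: [0.2, -0.1, -1.0]
finger_gap: 0.271
finger_force: 40.0
```

Call:
{"op": "apply_moves", "data": {"targets": [[10,0,0,1,0],[10,0,0,1,0],[10,0,0,1,0]]}}

```text
time_s: 19.02
tool_pos: [0.5546, 0.1888, 0.2284]
tool_rot: [-0.0, -0.173, 0.985, -0.0]
contact_force: [1.0, 0.0, -1.1]
finger_gap: 0.277
finger_force: 40.0
```

Call:
{"op": "apply_moves", "data": {"targets": [[10,0,0,1,0],[10,0,0,1,0],[10,0,0,1,0]]}}

```text
time_s: 19.27
tool_pos: [0.5549, 0.1889, 0.2278]
tool_rot: [0.0, -0.173, 0.985, 0.0]
contact_force: [-0.1, -0.6, 0.2]
finger_gap: 0.274
finger_force: 40.0
```

Call:
{"op": "apply_moves", "data": {"targets": [[10,0,0,1,0],[10,-0.5,0,2,0],[10,-0.5,0,2,0],[10,-0.5,0,2,0]]}}

```text
time_s: 19.6
tool_pos: [0.5553, 0.1891, 0.2257]
tool_rot: [0.0, -0.173, 0.985, 0.0]
contact_force: [-0.7, -0.2, 1.2]
finger_gap: 0.276
finger_force: 40.0
```

Call:
{"op": "apply_moves", "data": {"targets": [[10,0,0,1,0],[10,0,0,1,0],[10,0,0,1,0],[10,0,0,1,0]]}}

```text
time_s: 19.93
tool_pos: [0.5553, 0.1891, 0.2246]
tool_rot: [0.0, -0.173, 0.985, 0.0]
contact_force: [-0.8, 0.3, 2.4]
finger_gap: 0.276
finger_force: 40.0
```

```bash
python3 - <<'E'
from h import *
f=[]
for k in range(8):
    env.capture("scene" if k%2 else "side");f.append(env.get_obs()["contact_force"])
print(np.mean(f,0),np.std(f,0))
E
python3 m.py
```

```text
[0.0973 0.2756 1.5304] [0.5123 0.5173 0.377 ]
20.3333 [0.5553 0.1891 0.2245] [ 0.0002 -0.1727  0.985   0.    ] [0.6198 0.5123 1.4378] 0.2753113053010477
vis [0.5829 0.1971 0.1547] need [-0.6644  1.272  -4.27  ] n 3.9521110548362497 lat [-1.6857  1.2757 -0.4522]
model [0.5837 0.1995 0.1524] need [ 0.8985 -0.718  -6.6138] n 6.621992031292386 lat [-0.8127 -0.7117 -0.2167]
(array([397., 234.]), array([289.6111, 179.5556])) [[397.88   234.8727]] [[289.8056 179.9546]]
scene (np.int64(20), (397.835542678833, 234.17953491210938), (6.037014007568359, 9.066742897033691), (np.int64(393), np.int64(402), np.int64(232), np.int64(237)))
side (np.int64(12), (293.4098148345947, 178.9425277709961), (2.6930148601531982, 4.466193199157715), (np.int64(292), np.int64(295), np.int64(177), np.int64(181)))
```

The axial push is about 3.3 N, so the nose is roughly half in. Lateral error is about 1–2 mm and the tilt is within about 1.5°. Handing in.

```bash
python3 -c "
from workcell import env
print(env.job_done())"
```

```text
the job is handed in; nothing more can be done
None
```

I pressed the piston fully home, then handed the job in with the gripper holding the probe's nose in the blue ring, about half in (around 3.3 N), 1–2 mm off centre and within about 1.5° of square by my measurements; no pass/fail result came back.

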